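# Spot-mark an ink sample tray

### The arm

A 6-joint arm with a two-finger parallel gripper is mounted at the origin on the work surface. World frame = base frame: x ahead of the robot, y to its left, z up, the work surface at z = 0. Lengths are in m, angles in rad, forces in N, time in s.
With the tool pointing down it reaches from about 0.3 to 0.775 m from the base axis. Payload 14.6 kg.
Tool frame: the origin (TCP) lies midway between the tips of the shut fingers; the grasp point (between the pads) lies 19 mm behind it (ctrl.pinch_z is the z of the grasp point in the tool frame, in m); z points along the fingers, y is the line along which they close (so a half turn about z gives the same grasp; the last joint's range is limited). The gripper opens to 94 mm and grips with 3 to 60 N. Pads are 16 mm wide; open, the fingers measure 119 mm over their backs; the gripper's body (75 mm by 177 mm) begins 78 mm behind the grasp point.
Start: joints at [-1.199, 0.3, 1.521, -0, 1.321, -0.067], TCP at [0.234, -0.498, 0.182] pointing down, gripper open.
Joint ranges: [-3.03, 3.03], [-0.79, 2.21], [0.23, 2.52], [-1.04, 4.18], [0, 3.07], [-2.55, 2.55]. Speed limits (rad/s): [2.22, 2.22, 2.57, 3.14, 3.14, 3.14].

### API

Orientations are given as [roll, pitch, yaw] about the fixed x, y, z axes, in that order (R = Rz(yaw) Ry(pitch) Rx(roll)).
In Python, from station import ctrl, camera, ticket gives the robot as it stands. The module is installed in compiled form; this text tells all that it offers.
- The arm moves only by the shell command python3 -m inch 'ROWS' [FORCE]. ROWS is text: rows parted by semicolons, each of 7 numbers parted by spaces: the opening, from -1 (shut) to 1 (fully open), then the shift along the tool's x, y, z in units of 0.03 m (1.0 is 0.03 m), then the turn, a rotation vector about the tool's x, y, z in units of 10 degrees (1.0 is 10 degrees). In form: grip dx dy dz rx ry rz; .... A call has 1 to 10 rows; each row shifts and turns the commanded pose from where the row before left it, along the tool's axes as they then stand; what a row does not reach is not made up. A row lasts 1/8 s, in which the tool goes at most 62.5 mm and 10.7 degrees, less where a joint would pass 70% of its speed; a pose out of reach is approached as far as the arm can. A call with a number of a shift or a turn outside -1 to 1 is refused whole. A call with a gripper value outside its range is refused whole. The fingers move at their own pace and stop on an object; FORCE is the grip in N (left out, the last holds). Time passes only in rows, so rows that do not move let the fingers close. It gives the time, the measured TCP pose, the force, the opening and the grip force at its end, in the units of the state.
- ctrl.get_obs(): the state, without advancing time (a new reading comes with each control period).
- camera(name): name is "scene" or "top"; returns a dict with "img" (384x512x3 uint8, blue, green, red), "range_z" (384x512 float32, m along the optical axis (not along the pixel's ray), 0 where there is no reading), "intrinsics" (3x3 intrinsics, pixels), "view" (4x4, takes a point from world to camera coordinates). Camera axes: x right, y down, z forward; pixel columns grow to the right and rows downward; lengths in m; the calibration is good to about 2 mm. A picture is of the moment at which its call begins.
- ticket.hand_in(): hands the job in; it is judged then, once.
The state is a dict: "time_s": time; "qpos": joint angles; "joint_vel": joint speeds; "tau": joint torques, N m; "ee_pos": TCP position; "eef_rot": TCP orientation; "force": force on the tool from outside, world axes, zero at the start; "moment": the same for the moment, N m; "grip_width": finger opening in m; "grip_force": force on a finger pad.
Only numpy, scipy, OpenCV 4.12 (cv2) and the standard library are available. Lean on these libraries where they do the work, as an engineer would, in place of code of your own. Each camera call takes 0.05 s, during which the arm holds its last target. There are 200 camera calls.

### The job

Draw the ink sample tray with the ringed tab out from under the low shelf and lay it flat on the bed of the marking press, in front of the guard, then slide it along the bed, tab first under the guard, until the middle of the ring sits right under the punch tip. Press the plunger head all the way down to its stop and let it spring back up; do not bring the punch down anywhere but on the middle of the ring. Leave the tray there with the ring under the tip, and do not shift the other trays, the tin or the cups.

Things in the scene. Friction and masses are not known exactly. Their poses are not given: they have to be found in the camera images.
- tray: The work: rigid white card tray full of black dried ink, a solid box 130 mm long (x), 50 wide (y), 28 high, 0.2 kg, with a card tab (6 mm thick, 46 wide) sticking out 50 mm flush with the underside at its +x end; the only tray with such a tab. Origin: centre of the underside of the 130 mm box. At the start 40 to 53 mm of its tab end sticks out of the shelf's front, the rest is under the shelf
- spot (a point): The middle of the ring (22 mm across) on the tab's upper face, on the tray's centre line, 90 mm from the tray's origin along its +x, 25 mm past the box's end and 25 mm before the tab's end
- press: Marking press, fixed. Origin on the table right under the punch tip; +x is the way work slides in. Bed: steel plate 12 mm thick, 110 wide, from x -240 to +90 mm. Grey column 70 wide, x +45 to +90, 130 high. Grey head 44 wide from x -25 to the column, 65 to 115 mm above the table
- guard_edge (a point): Middle of the front edge (press x -70 mm) of the clear plastic finger guard with dark rim, 57 to 64 mm above the table, 106 mm wide, reaching from here to 8 mm beyond the tip. The tray slides under it, but fingers holding work from above cannot: hold the tray so that the fingers stay outside it
- punch_tip (a point): Lower end of the punch, on the plunger's axis; up, it is 31.5 mm above the table (19.5 mm above the bed); fully down it meets the upper face of the tab lying on the bed
- plunger_top (a point): Middle of the flat top of the plunger's black mushroom head (42 mm across, 22 mm high), straight above the punch tip, 157 mm above the table when up; it is pressed straight down
- plunger (a joint): Plunger travel in m: 0 up, 0.014 fully down at its stop (spring, about 5 N to start and 10 N at the stop; it springs back)
- shelf: Low fixed shelf: board 150 mm deep (x), 345 wide (y), 47 to 59 mm above the table, on 18 mm square feet at its corners; fixed tins up to 75 mm tall stand on it, 40 mm or more back from its front edge (x -75 mm, robot side). Origin on the table under its middle. Three trays lie half under it, about 100 mm apart, in any order
- plain_tray: Bystander: tray of ink without a tab, 110 x 50 x 28 mm, origin at the centre of the underside
- flap_tray: Bystander: tray of ink 105 x 62 x 28 mm with a white flap standing up at its front end to 52 mm, origin at the centre of the underside
- ink_tin: Bystander: upright metal ink tin 87 mm across, 85 mm high, 0.9 kg, origin at the centre of the underside; beside the press's bed
- cups: Bystander: upside-down stack of white plastic cups, 77 mm across at the foot, 110 mm high, light; origin at the centre of the underside; beside the press
Mind the look-alikes: they are no part of the job. Leave any red look-alike of the tray alone.

How it is judged:
By the outcome, as a careful person would: the job done as asked, in the order asked, and still so for the second after the job is handed in, with the robot touching nothing.
It also fails if it takes over 62 s, if anything falls off the work surface, if the arm or the gripper's body presses on something with over 40 N, if the wrist force passes 120 N, or if a joint passes its speed limit or range.

## Working session

There is one attempt and no reset: what is moved stays moved. The work goes in short steps, Python scripts to look and compute and a shell command to move; the robot and the scene stay as the last step left them, time stands still between calls to the robot, and variables do not carry over. Pictures are saved under pics/ and viewed, at most 10 in all, crops included, and the job is handed in when it is done.

```bash
mkdir -p pics; cat > h.py <<'E'
import numpy as np, cv2
from station import ctrl, camera, ticket
def grab(n):
    c=camera(n); np.savez(f'/tmp/{n}.npz',**c); return c
def load(n): return dict(np.load(f'/tmp/{n}.npz'))
def px(c,u,v,z=None):
    """world point at pixel; by depth, or on plane z"""
    K=c['intrinsics'];T=np.linalg.inv(c['view']);r=np.linalg.inv(K)@[u,v,1]
    if z is None:
        d=c['range_z'][int(round(v)),int(round(u))]; return T[:3,:3]@(r*d)+T[:3,3]
    w=T[:3,:3]@r; return T[:3,3]+w*(z-T[2,3])/w[2]
def cloud(c):
    v,u=np.mgrid[:384,:512];d=c['range_z'];r=np.stack([u,v,np.ones_like(u)],-1)@np.linalg.inv(c['intrinsics']).T*d[...,None]
    T=np.linalg.inv(c['view']);return r@T[:3,:3].T+T[:3,3]
def crop(c,name,u0,v0,u1,v1,s):
    cv2.imwrite(f'pics/{name}.png',cv2.resize(c['img'][v0:v1,u0:u1],None,fx=s,fy=s,interpolation=cv2.INTER_CUBIC))
E
python3 - <<'E'
from h import *
for n in('top','scene'):
    c=grab(n); crop(c,n+'0',0,0,512,384,1.55); print(n,np.linalg.inv(c['view']).round(3).tolist(),c['intrinsics'][0,0])
o=ctrl.get_obs();print(o,ctrl.pinch_z)
E
```

```text
top [[0.013, -0.994, 0.11, 0.365], [-1.0, -0.01, 0.026, 0.01], [-0.025, -0.111, -0.994, 0.987], [0.0, 0.0, 0.0, 1.0]] 387.78735120575874
scene [[0.855, 0.331, -0.399, 0.79], [0.519, -0.535, 0.667, -0.587], [0.007, -0.777, -0.629, 0.689], [0.0, 0.0, 0.0, 1.0]] 357.9384467573716
{'time_s': 0.1, 'qpos': array([-1.19858648e+00,  3.00432058e-01,  1.52152781e+00,  3.56898469e-05,
        1.32069158e+00, -6.66028960e-02]), 'joint_vel': array([ 1.06963256e-03, -4.66755160e-04, -1.67907169e-03,  5.85666590e-05,
        1.11051385e-03, -2.58240417e-03]), 'tau': array([ 3.42035564e-03, -5.32637286e+01, -3.53281832e+01,  7.10439566e-02,
        2.34763155e-02, -3.85277815e-05]), 'ee_pos': array([ 0.23358552, -0.49764458,  0.18183029]), 'eef_rot': array([-3.14053851e+00, -1.04959949e-04,  4.38803833e-01]), 'force': array([-0.66641529,  0.19317547,  0.10664583]), 'moment': array([-0.01729541,  0.06189395,  0.00478399]), 'grip_force': 0.0, 'grip_width': 0.09412577533638124} -0.0188
```

View pics/top0.png

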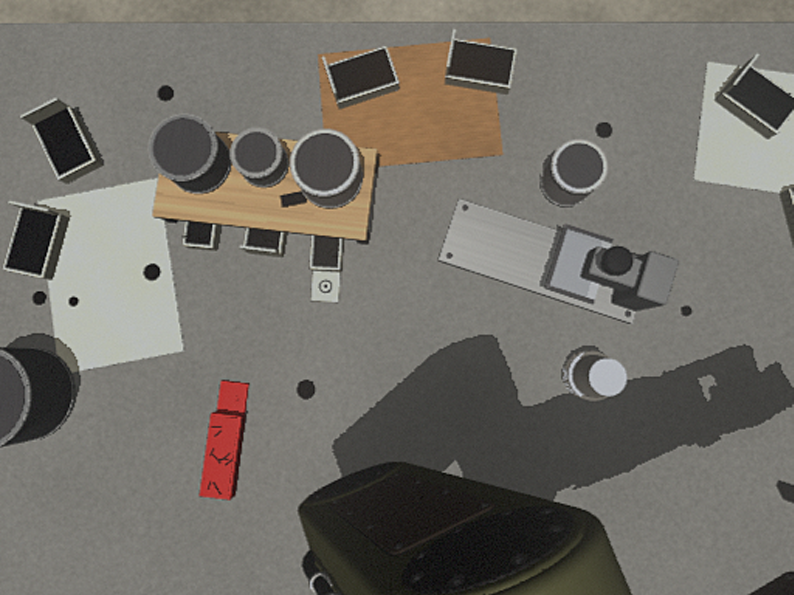

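View pics/scene0.png

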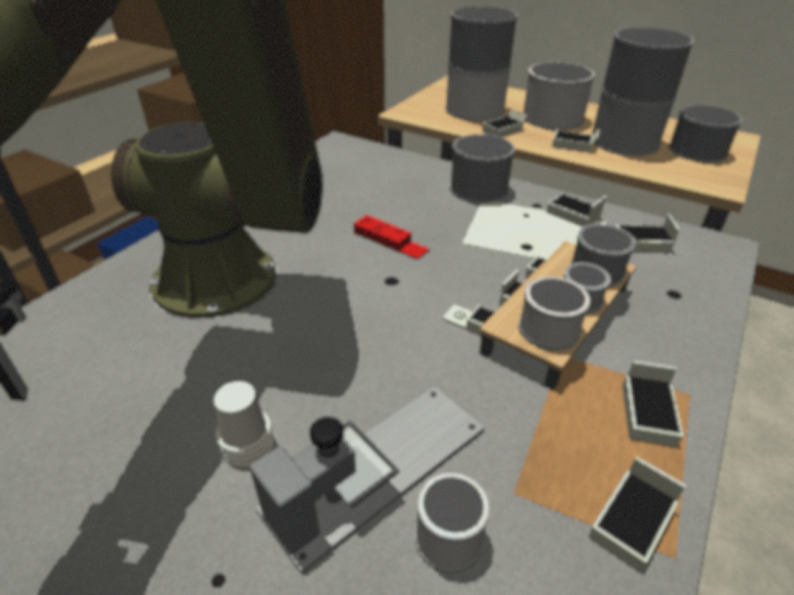

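The top picture shows these candidates:
- The tabbed, ringed tray at (325,265), with its ring at (325,286).
- The plain tray (200,234).
- The flap tray (264,240).
- The red look-alike (225,440).
- Loose trays at (362,75), (480,62), (65,140), (35,240) and (760,95).

I choose the one with the ring. The press plunger is at (617,258), the bed runs from (450,230) to (640,315), the tin is at (578,170) and the cups at (600,375).

```bash
python3 - <<'E'
from h import *
c=load('top'); P=cloud(c)
a=cv2.resize(c['img'][130:205,95:250],None,fx=5,fy=5,interpolation=cv2.INTER_CUBIC)[:, :775]
b=cv2.resize(c['img'][120:215,280:440],None,fx=4.8,fy=4.8,interpolation=cv2.INTER_CUBIC)
cv2.imwrite('pics/tray.png',a); cv2.imwrite('pics/press.png',b)
def box(name,x0,x1,y0,y1,z0,z1):
    m=(P[...,0]>x0)&(P[...,0]<x1)&(P[...,1]>y0)&(P[...,1]<y1)&(P[...,2]>z0)&(P[...,2]<z1)
    q=P[m]; r=cv2.minAreaRect((q[:,:2]*1000).astype(np.float32))
    print(name,len(q),'med',np.median(q,0).round(4),'rect',np.round(r[0],1),np.round(r[1],1),round(r[2],2))
for n,u,v in(('ring',209.7,184.5),('plunger',398,167),('bed',310,150),('tray',210,163),('table',250,220),('tin',373,108),('cups',392,243),('shelf',225,145)): print(n,px(c,u,v).round(4))
p=px(c,398,167)
box('plunger',p[0]-.05,p[0]+.05,p[1]-.05,p[1]+.05,.148,.17)
box('coltop',p[0]-.12,p[0]+.1,p[1]-.15,p[1]+.05,.122,.138)
box('head',p[0]-.12,p[0]+.1,p[1]-.15,p[1]+.05,.107,.121)
box('guard',p[0]-.12,p[0]+.12,p[1]-.15,p[1]+.12,.054,.07)
box('bed',p[0]-.12,p[0]+.14,p[1]-.12,p[1]+.27,.007,.018)
s=px(c,225,145)
box('shelf',s[0]-.2,s[0]+.2,s[1]-.15,s[1]+.35,.053,.066)
t=px(c,210,163)
box('traytop',t[0]-.06,t[0]+.06,t[1]-.04,t[1]+.04,.02,.036)
r=px(c,209.7,184.5)
box('tab',r[0]-.06,r[0]+.06,r[1]-.04,r[1]+.04,.0035,.012)
for n,u,v in(('tin',373,108),('cups',392,243)):
    q=px(c,u,v); box(n,q[0]-.07,q[0]+.07,q[1]-.07,q[1]+.07,.07,.13)
E
```

```text
ring [0.4831 0.1546 0.0046]
plunger [ 0.5071 -0.2734  0.1547]
bed [ 0.574  -0.1011  0.0091]
tray [0.5349 0.152  0.027 ]
table [ 0.3939  0.0503 -0.001 ]
tin [ 0.6609 -0.2423  0.0841]
cups [ 0.3435 -0.2711  0.109 ]
shelf [0.5746 0.1119 0.0573]
plunger 287 med [ 0.505  -0.2732  0.1547] rect [ 505.6 -274. ] [39.2 39.7] 85.73
coltop 653 med [ 0.4852 -0.3376  0.1282] rect [ 485.5 -338.4] [45.5 70.3] 71.89
head 429 med [ 0.4936 -0.2933  0.1129] rect [ 495.7 -305.1] [115.6  68.5] 71.76
guard 1246 med [ 0.5151 -0.2387  0.061 ] rect [ 535.2 -284.8] [157.  167.2] 77.73
bed 3419 med [ 0.5448 -0.1465  0.0106] rect [ 558.4 -212.7] [328.6 171.4] 72.06
shelf 4140 med [0.6051 0.2378 0.0577] rect [626.7 251.6] [344.9 184.6] 84.0
traytop 424 med [0.5347 0.1524 0.0268] rect [534.9 153.4] [50.5 54.2] 87.05
tab 251 med [0.4843 0.1545 0.0051] rect [479.6 156.5] [ 50.3 109.5] 79.98
tin 1055 med [ 0.6627 -0.2419  0.0838] rect [ 664.4 -243. ] [84.4 87.3] 45.64
cups 633 med [ 0.3436 -0.2635  0.1076] rect [ 343.  -268.2] [56.6 56.3] 55.4
```

View pics/tray.png

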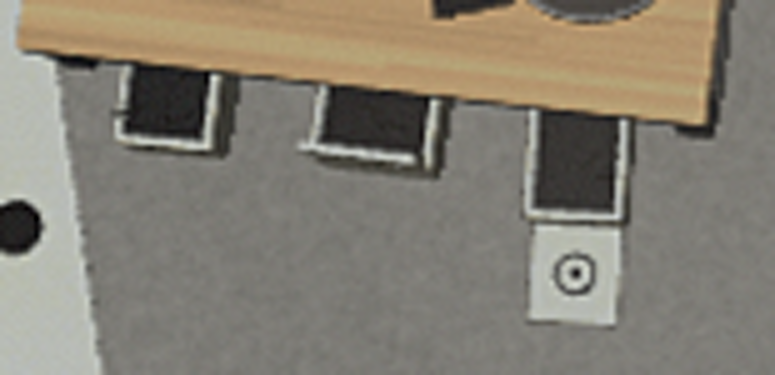

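View pics/press.png

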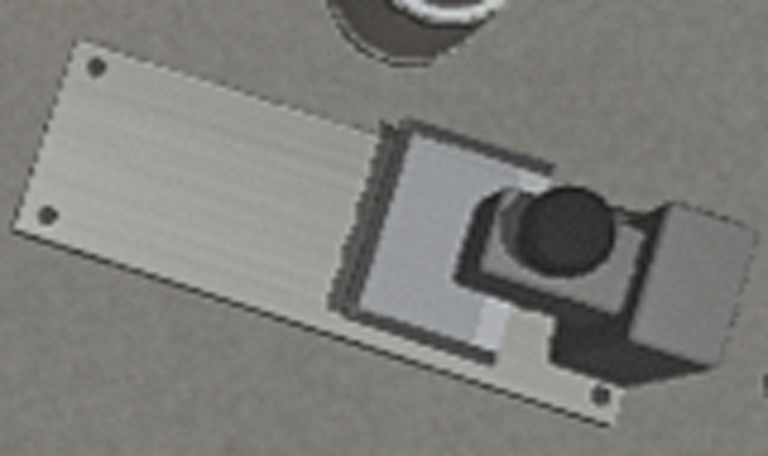

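The tray crop confirms the choice. The ring is at (575,272), the tab's front corners are (528,322) and (616,325), and the box's front is at y≈217. The press crop shows bed corners at (77,42), (13,232) and (612,426), with the plunger top at (566,230).

```bash
cat >> h.py <<'E'
def cp(c,org,s,u,v,z): return px(c,(u+.5)/s-.5+org[0],(v+.5)/s-.5+org[1],z)
def ang(a,b): d=(b-a)[:2]; return np.degrees(np.arctan2(d[1],d[0])),np.hypot(*d)*1000
def rel(x,y,z,yawdeg):
    "units to target TCP: turn first (10deg), then shift in tool axes after the turn (30 mm)"
    o=ctrl.get_obs();p=o['ee_pos'];w=np.degrees(o['eef_rot'][2])
    a=np.radians(yawdeg);d=np.array([x,y,z])-p
    print('t',round(o['time_s'],2),'pos',p.round(4),'rpy',np.degrees(o['eef_rot']).round(2),'width',round(o['grip_width'],4),'F',o['force'].round(1))
    print('turn rz',round((w-yawdeg)/10,3),'shift',(np.array([d[0]*np.cos(a)+d[1]*np.sin(a),d[0]*np.sin(a)-d[1]*np.cos(a),-d[2]])/.03).round(3))
E
python3 - <<'E'
from h import *
c=load('top')
T=lambda u,v,z:cp(c,(95,130),5,u,v,z); Q=lambda u,v,z:cp(c,(280,120),4.8,u,v,z)
ring=T(575,272,.006); tl,tr=T(528,322,.006),T(616,325,.006); print('ring',ring.round(4),'tabend mid',((tl+tr)/2).round(4),'tabend w',ang(tl,tr))
bl,br=T(525,217,.028),T(627,219,.028);print('boxfront',((bl+br)/2).round(4),ang(bl,br))
print('box edges',ang(T(530,112,.028),bl),ang(T(632,118,.028),br))
sf=[T(22,48,.059),T(708,122,.059)];print('shelf front',sf[0].round(4),sf[1].round(4),ang(*sf))
A,B,C=Q(77,42,.012),Q(13,232,.012),Q(612,426,.012)
print('bed AB',ang(A,B),'BC',ang(B,C),A.round(4),B.round(4),C.round(4))
a=np.radians(ang(B,C)[0]);ex=np.array([np.cos(a),np.sin(a)]);ey=np.array([-ex[1],ex[0]])
o=(A+B)[:2]/2+.24*ex;o2=C[:2]-.09*ex; 
print('tip from bed rear',o.round(4),'from C',(C[:2]-.09*ex-ey*.055).round(4),(C[:2]-.09*ex+ey*.055).round(4),'plunger',Q(566,230,.157).round(4))
o=np.array([.5056,-.274])
for n,p in(('tin',(.6644,-.243)),('cups',(.343,-.2682))): d=np.array(p)-o; print(n,d@ex,d@ey)
rel(*ring[:2],.1,0)
E
```

```text
ring [0.4842 0.1547 0.006 ] tabend mid [0.4577 0.1556 0.006 ] tabend w (np.float64(-91.35212410303517), np.float64(45.088328637949175))
boxfront [0.5088 0.1517 0.028 ] (np.float64(-90.6086305266485), np.float64(51.36681020417934))
box edges (np.float64(178.94954337319018), np.float64(53.61357975856966)) (np.float64(178.51076149359014), np.float64(51.4905530977522))
shelf front [0.5865 0.4238 0.059 ] [0.5521 0.0838 0.059 ] (np.float64(-95.78873027391711), np.float64(341.76449003604114))
bed AB (np.float64(161.94101808180451), np.float64(108.56571763084416)) BC (np.float64(-107.6888899021876), np.float64(326.6028115780429)) [ 0.6297 -0.0642  0.012 ] [ 0.5264 -0.0305  0.012 ] [ 0.4272 -0.3417  0.012 ]
tip from bed rear [ 0.5051 -0.276 ] from C [ 0.4021 -0.2392] [ 0.5069 -0.2727] plunger [ 0.5056 -0.2716  0.157 ]
tin -0.07778544723426219 0.14187270420544534
cups 0.043879959503703936 -0.1566746602164923
t 0.1 pos [ 0.2336 -0.4976  0.1818] rpy [-1.7994e+02 -1.0000e-02  2.5140e+01] width 0.0941 F [-0.7  0.2  0.1]
turn rz 2.514 shift [  8.354 -21.745   2.728]
```

```bash
python3 -m inch '0.6 0 0 0 0 0 0.88; 0.6 0 0 0 0 0 0.88; 0.6 0 0 0 0 0 0.88; 0.6 0.42 -1 0 0 0 0; 0.6 0.42 -1 0 0 0 0; 0.6 0.42 -1 0 0 0 0; 0.6 0.42 -1 0 0 0 0; 0.6 0.42 -1 0 0 0 0; 0.6 0.42 -1 0 0 0 0; 0.6 0.42 -1 0 0 0 0' 30 | tail -1
python3 -m inch '0.6 0.42 -1 0 0 0 0; 0.6 0.42 -1 0 0 0 0; 0.6 0.42 -1 0 0 0 0; 0.6 0.42 -1 0 0 0 0; 0.6 0.42 -1 0 0 0 0; 0.6 0.42 -1 0 0 0 0; 0.6 0.42 -1 0 0 0 0; 0.6 0.42 -1 0 0 0 0; 0.6 0.42 -1 0 0 0 0; 0.6 0.42 -1 0 0 0 0' | tail -1
python3 -m inch '0.6 0.42 -1 0 0 0 0; 0.6 0.42 -1 0 0 0 0; 0.6 0.42 -1 0 0 0 0; 0.6 0.42 -1 0 0 0 0; 0.6 0.42 -0.93 0 0 0 0; 0.6 0 0 0 0 0 0'
python3 -c "
from h import *
rel(.528,.1537,.002,-1.3)"
```

```text
grip_force: 0.0
grip_force: 0.0
time_s: 3.35
ee_pos: [0.5252, 0.1549, 0.1816]
eef_rot: [3.141, 0.001, -0.02]
force: [-0.9, -0.7, -0.7]
grip_width: 0.0754
grip_force: 0.0
t 3.35 pos [0.5252 0.1549 0.1816] rpy [ 1.7999e+02  6.0000e-02 -1.1500e+00] width 0.0754 F [-0.9 -0.7 -0.7]
turn rz 0.015 shift [0.093 0.039 5.988]
```

```bash
python3 -m inch '0.6 0.09 0.04 1 0 0 0.01; 0.6 0 0 1 0 0 0; 0.6 0 0 1 0 0 0; 0.6 0 0 1 0 0 0; 0.6 0 0 1 0 0 0; 0.6 0 0 0.6 0 0 0; 0.6 0 0 0.3 0 0 0; 0.6 0 0 0 0 0 0'; python3 - <<'E'
from h import *
crop(grab('scene'),'pre',270,150,430,270,5); rel(.528,.1537,.004,-1.3)
E
```

```text
time_s: 4.35
ee_pos: [0.528, 0.1523, 0.0055]
eef_rot: [3.142, 0.0, -0.024]
force: [-1.0, 0.5, -0.4]
grip_width: 0.075
grip_force: 0.0
t 4.4 pos [0.5283 0.1525 0.006 ] rpy [-1.7999e+02 -5.0000e-02 -1.3600e+00] width 0.0751 F [ 0.6 -0.2 -0.4]
turn rz -0.006 shift [-0.011 -0.041  0.067]
```

View pics/pre.png

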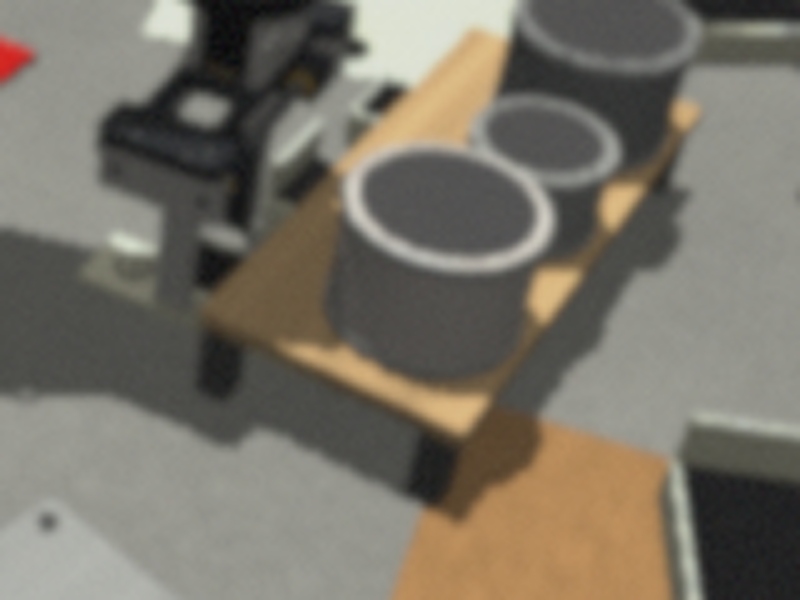

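The picture shows the fingers astride the box at (180,250), in front of the shelf and clear of it and of the next tray. I'll close them and draw the tray out.

```bash
python3 -m inch '-0.2 0 0 0 0 0 0; -0.2 0 0 0 0 0 0; -0.2 0 0 0 0 0 0; -0.2 0 0 0 0 0 0' 30
python3 -m inch '-0.2 -0.4 0 0 0 0 0; -0.2 -0.5 0 0 0 0 0; -0.2 -0.5 0 0 0 0 0; -0.2 -0.5 0 0 0 0 0; -0.2 -0.5 0 0 0 0 0; -0.2 -0.4 0 0 0 0 0; -0.2 -0.2 0 0 0 0 0; -0.2 0 0 0 0 0 0' 
```

```text
time_s: 4.9
ee_pos: [0.528, 0.1526, 0.0055]
eef_rot: [-3.142, -0.0, -0.024]
force: [0.7, 0.2, 0.0]
grip_width: 0.0392
grip_force: 0.0
time_s: 5.9
ee_pos: [0.4378, 0.1547, 0.0055]
eef_rot: [-3.142, -0.0, -0.024]
force: [1.3, -0.8, -0.7]
grip_width: 0.0372
grip_force: 0.0
```

```bash
python3 - <<'E'
from h import *
a=grab('top');b=grab('scene')
cv2.imwrite('pics/miss.png',np.vstack([cv2.resize(a['img'][120:230,110:260],None,fx=4,fy=2.7,interpolation=2)[:297],cv2.resize(b['img'][140:250,220:370],None,fx=4,fy=2.7,interpolation=2)]))
E
```

```text
(no output)
```

View pics/miss.png

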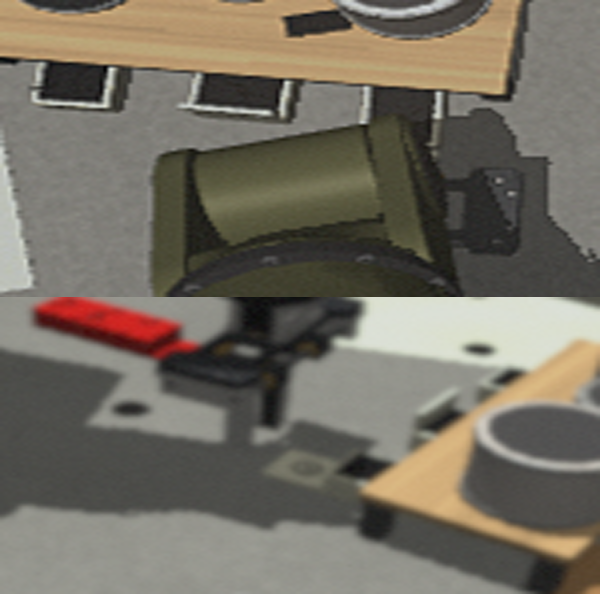

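```bash
python3 - <<'E'
from h import *
b=load('scene')
def pr(p):
    q=b['view']@[*p,1]; q=b['intrinsics']@q[:3]; u,v=q[:2]/q[2]; return (round(u,1),round(v,1)),'miss.png',(round((u-220)*4),round((v-140)*2.7+297))
o=ctrl.get_obs();print(o['ee_pos'],o['grip_width'],o['eef_rot'])
for dy in(-.019,.019):
  for z in(0,.02,.08): print(dy,z,pr(o['ee_pos']+[0,dy,z]))
print('ring',pr([.4842,.1547,.006]))
P=cloud(b)
for u,v in((240,440),(240,410),(275,410),(200,390),(305,467),(390,460)):
    print((u,v),P[int((v-297)/2.7+140),int(u/4+220)].round(4))
E
```

```text
[0.43827158 0.1546738  0.00543136] 0.037849647139306206 [-3.14153042e+00 -3.31453189e-04 -2.36905173e-02]
-0.019 0 ((np.float64(279.8), np.float64(201.5)), 'miss.png', (239, 463))
-0.019 0.02 ((np.float64(280.1), np.float64(196.3)), 'miss.png', (240, 449))
-0.019 0.08 ((np.float64(281.1), np.float64(179.8)), 'miss.png', (245, 404))
0.019 0 ((np.float64(285.7), np.float64(194.5)), 'miss.png', (263, 444))
0.019 0.02 ((np.float64(286.1), np.float64(189.3)), 'miss.png', (265, 430))
0.019 0.08 ((np.float64(287.4), np.float64(173.0)), 'miss.png', (270, 386))
ring ((np.float64(296.7), np.float64(203.1)), 'miss.png', (307, 467))
(240, 440) [0.4422 0.1254 0.0502]
(240, 410) [0.4649 0.0749 0.131 ]
(275, 410) [0.442  0.1741 0.0578]
(200, 390) [0.4335 0.0775 0.1397]
(305, 467) [0.48   0.1587 0.0055]
(390, 460) [0.538  0.1722 0.0293]
```

```bash
python3 - <<'E'
from h import *
b=load('scene');P=cloud(b)
for u in(278,280,282,288,290):
    print(u,[(v,*(P[v,u]*1000).round().astype(int)) for v in range(186,204)])
crop(b,'fing',255,155,315,215,9)
E
```

```text
278 [(186, np.int64(435), np.int64(126), np.int64(69)), (187, np.int64(436), np.int64(124), np.int64(66)), (188, np.int64(435), np.int64(126), np.int64(61)), (189, np.int64(434), np.int64(127), np.int64(56)), (190, np.int64(436), np.int64(125), np.int64(55)), (191, np.int64(436), np.int64(124), np.int64(52)), (192, np.int64(436), np.int64(126), np.int64(47)), (193, np.int64(436), np.int64(125), np.int64(44)), (194, np.int64(436), np.int64(126), np.int64(40)), (195, np.int64(417), np.int64(165), np.int64(0)), (196, np.int64(418), np.int64(163), np.int64(-2)), (197, np.int64(421), np.int64(158), np.int64(-1)), (198, np.int64(423), np.int64(153), np.int64(0)), (199, np.int64(425), np.int64(151), np.int64(-2)), (200, np.int64(427), np.int64(146), np.int64(-1)), (201, np.int64(429), np.int64(142), np.int64(-2)), (202, np.int64(433), np.int64(135), np.int64(1)), (203, np.int64(436), np.int64(129), np.int64(3))]
280 [(186, np.int64(441), np.int64(125), np.int64(72)), (187, np.int64(442), np.int64(123), np.int64(70)), (188, np.int64(441), np.int64(125), np.int64(64)), (189, np.int64(442), np
[... 2776 characters left out ...]
90, np.int64(437), np.int64(205), np.int64(1)), (191, np.int64(439), np.int64(200), np.int64(1)), (192, np.int64(442), np.int64(196), np.int64(1)), (193, np.int64(443), np.int64(193), np.int64(0)), (194, np.int64(445), np.int64(189), np.int64(0)), (195, np.int64(449), np.int64(182), np.int64(3)), (196, np.int64(449), np.int64(181), np.int64(-1)), (197, np.int64(451), np.int64(177), np.int64(-1)), (198, np.int64(453), np.int64(174), np.int64(-2)), (199, np.int64(459), np.int64(161), np.int64(6)), (200, np.int64(460), np.int64(159), np.int64(4)), (201, np.int64(463), np.int64(153), np.int64(6)), (202, np.int64(464), np.int64(152), np.int64(3)), (203, np.int64(467), np.int64(146), np.int64(5))]
```

View pics/fing.png

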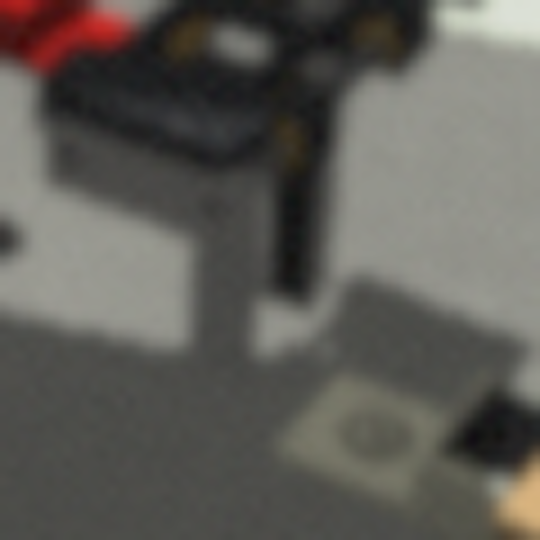

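The picture shows the tips ending about 33 mm above the table, at (225,355) and (290,300). The reported TCP z is 5.5 mm, so the tips sit about 28 mm higher than reported. The fingers passed over the tray without touching it, and the ring at (375,435) hasn't moved. I'll open, go back and descend deeper while watching the force.

```bash
python3 -m inch '0.6 0 0 -0.5 0 0 0; 0.6 0 0 0 0 0 0; 0.6 0.8 0 0 0 0 0; 0.6 0.8 0 0 0 0 0; 0.6 0.8 0 0 0 0 0; 0.6 0.6 0 0 0 0 0; 0.6 0 0 0.5 0 0 0; 0.6 0 0 0.4 0 0 0; 0.6 0 0 0.3 0 0 0; 0.6 0 0 0 0 0 0'
python3 - <<'E'
from h import *
rel(.528,.1537,-.0235,-1.3)
b=grab('scene');P=cloud(b)
q=P[150:230,280:330].reshape(-1,3);m=(q[:,0]>.515)&(q[:,0]<.545)&(q[:,1]>.09)&(q[:,1]<.125)&(q[:,2]>.004)&(q[:,2]<.09)
print(m.sum(),q[m].min(0),q[m].max(0))
E
```

```text
time_s: 7.25
ee_pos: [0.5272, 0.1525, -0.0165]
eef_rot: [3.141, 0.001, -0.024]
force: [0.7, 0.7, -0.3]
grip_width: 0.0751
grip_force: 0.0
t 7.25 pos [ 0.5272  0.1525 -0.0165] rpy [ 1.7998e+02  9.0000e-02 -1.3500e+00] width 0.0751 F [ 0.7  0.7 -0.3]
turn rz -0.005 shift [ 0.027 -0.041  0.235]
135 [0.51603254 0.10137692 0.01037109] [0.53614421 0.11654258 0.07872802]
```

```bash
python3 -m inch '0.6 0 0 0.1 0 0 0; 0.6 0 0 0.08 0 0 0; -0.2 0 0 0 0 0 0; -0.2 0 0 0 0 0 0; -0.2 0 0 0 0 0 0; -0.2 0 0 0 0 0 0' 30
```

```text
time_s: 8.05
ee_pos: [0.528, 0.1525, -0.0209]
eef_rot: [-3.142, -0.0, -0.024]
force: [0.1, 0.6, 0.3]
grip_width: 0.0495
grip_force: 29.9
```

```bash
python3 -m inch '-0.2 -0.2 0 0 0 0 0; -0.2 -0.5 0 0 0 0 0; -0.2 -0.5 0 0 0 0 0; -0.2 -0.5 0 0 0 0 0; -0.2 -0.5 0 0 0 0 0; -0.2 -0.5 0 0 0 0 0; -0.2 -0.2 0 0 0 0 0; -0.2 0 0 0 0 0 0'
python3 -m inch '0.35 0 0 0 0 0 0; 0.35 0 0 0 0 0 0; 0.35 0.5 0 0 0 0 0; 0.35 0.5 0 0 0 0 0; 0.35 0.5 0 0 0 0 0; 0.35 0.5 0 0 0 0 0; 0.35 0 0 0 0 0 0'
python3 - <<'E'
from h import *
a=grab('top');b=grab('scene')
crop(b,'drawn',230,150,350,240,6.6)
rel(.5,.15,-.0,-1.3)
E
```

```text
time_s: 9.05
ee_pos: [0.4407, 0.1546, -0.021]
eef_rot: [3.142, 0.0, -0.023]
force: [-1.4, -0.8, 0.9]
grip_width: 0.05
grip_force: 29.9
time_s: 9.93
ee_pos: [0.5014, 0.153, -0.0213]
eef_rot: [-3.142, -0.0, -0.024]
force: [0.8, -0.4, -0.8]
grip_width: 0.0632
grip_force: 0.0
t 10.03 pos [ 0.5004  0.1531 -0.0213] rpy [ 1.7999e+02  4.0000e-02 -1.3700e+00] width 0.0635 F [ 0.2  1.  -0.9]
turn rz -0.007 shift [-0.011  0.102 -0.711]
```

View pics/drawn.png

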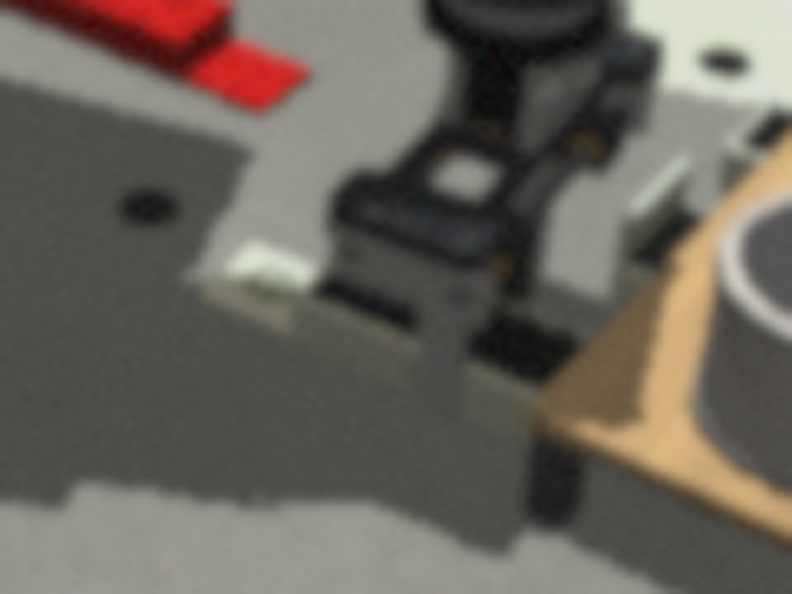

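The tray is out in front of the shelf with the gripper astride mid-box, and the ring tab is at (270,275). Next I grip, pull clear, lift, carry sideways and turn.

```bash
python3 -m inch '-0.2 0 0 0 0 0 0; -0.2 0 0 0 0 0 0; -0.2 0 0 0 0 0 0; -0.2 -0.5 0 0 0 0 0; -0.2 -0.5 0 0 0 0 0; -0.2 0 0 -0.3 0 0 0; -0.2 0 0 -0.6 0 0 0; -0.2 0 0 -0.6 0 0 0; -0.2 0 0 -0.5 0 0 0; -0.2 0 0 0 0 0 0' 40
python3 -m inch '-0.2 0 0.4 0 0 0 0; -0.2 0 0.8 0 0 0 0; -0.2 0 1 0 0 0 0; -0.2 0 1 0 0 0 0; -0.2 0 1 0 0 0 0; -0.2 0 1 0 0 0 0; -0.2 0 1 0 0 0 0; -0.2 0 0.8 0 0 0 0; -0.2 0 0.4 0 0 0 0; -0.2 0 0 0 0 0 0' | head -2
python3 -m inch '-0.2 0 0 0 0 0 -0.4; -0.2 0 0 0 0 0 -0.9; -0.2 0 0 0 0 0 -0.9; -0.2 0 0 0 0 0 -0.9; -0.2 0 0 0 0 0 -0.9; -0.2 0 0 0 0 0 -0.9; -0.2 0 0 0 0 0 -0.9; -0.2 0 0 0 0 0 -0.9; -0.2 0 0 0 0 0 -0.65; -0.2 0 0 0 0 0 0'
python3 - <<'E'
from h import *
rel(.5715,-.0699,-.0093,72.1)
E
```

```text
time_s: 11.28
ee_pos: [0.4718, 0.154, 0.0401]
eef_rot: [-3.141, -0.002, -0.024]
force: [0.4, -0.1, -1.3]
grip_width: 0.0499
grip_force: 40.0
time_s: 12.52
ee_pos: [0.4654, -0.0685, 0.0386]
time_s: 13.78
ee_pos: [0.4656, -0.0674, 0.0388]
eef_rot: [-3.141, -0.0, 1.259]
force: [0.1, 0.1, -1.4]
grip_width: 0.0499
grip_force: 40.0
t 13.78 pos [ 0.4656 -0.0674  0.0388] rpy [-179.98   -0.     72.15] width 0.0499 F [ 0.1  0.1 -1.4]
turn rz 0.005 shift [1.005 3.386 1.603]
```

```bash
python3 -m inch '-0.2 0.2 0.6 0 0 0 0; -0.2 0.25 0.8 0 0 0 0; -0.2 0.25 0.9 0 0 0 0; -0.2 0.2 0.7 0 0 0 0; -0.2 0.1 0.39 0 0 0 0; -0.2 0 0 0.5 0 0 0; -0.2 0 0 0.5 0 0 0; -0.2 0 0 0.3 0 0 0; -0.2 0 0 0 0 0 0'
python3 - <<'E'
from h import *
a=grab('top');b=grab('scene')
cv2.imwrite('pics/lay.png',np.vstack([cv2.resize(a['img'][100:220,270:450],None,fx=3.2,fy=2.5,interpolation=2),cv2.resize(b['img'][210:370,130:330],(576,300),interpolation=2)]))
rel(.5715,-.0699,-.0093,72.1)
E
```

```text
time_s: 14.9
ee_pos: [0.571, -0.0706, -0.0009]
eef_rot: [-3.14, 0.0, 1.259]
force: [-0.2, 0.3, -0.9]
grip_width: 0.0524
grip_force: 37.2
t 15.0 pos [ 5.717e-01 -7.080e-02  2.000e-04] rpy [179.98  -0.    72.14] width 0.0526 F [ 0.3  0.4 -1.4]
turn rz 0.004 shift [ 0.025 -0.017  0.316]
```

View pics/lay.png

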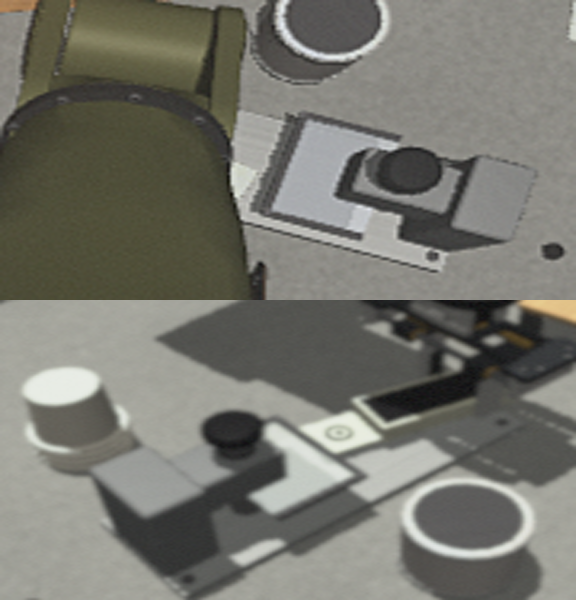

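```bash
cat >> h.py <<'E'
TIP=np.array([.5057,-.2735]);PA=np.radians(-107.9);EX=np.array([np.cos(PA),np.sin(PA)]);EY=np.array([-EX[1],EX[0]])
def pf(p): p=np.asarray(p);d=p[...,:2]-TIP; return np.stack([d@EX,d@EY,p[...,2]],-1)*1000
E
python3 - <<'E'
from h import *
b=load('scene');P=cloud(b)
# lay.png lower: u=130+x*200/576, v=210+(y-300)*160/300
for n,x,y in(('ring',338,433),('tab fl',303,430),('tab fr corner',333,455),('tab br',383,440),('box corner near',378,430),('box corner left',353,402),('rim right far',470,402),('rim left',400,388),('ink',420,398),('ink far',455,385),('ink near',385,412),('bed end corner',515,422),('bed near hole',187,578),('plunger',232,425)):
    u,v=130+x*200/576,210+(y-300)*160/300; print(n,round(u,1),round(v,1),pf(P[int(round(v)),int(round(u))]).round(1))
E
```

```text
ring 247.4 280.9 [-103.4  -20.8   27.7]
tab fl 235.2 279.3 [-85.9 -42.   28.8]
tab fr corner 245.6 292.7 [-65.3  22.3  64.3]
tab br 263.0 284.7 [-131.7    1.9   11.5]
box corner near 261.2 279.3 [-127.8   -1.1   33.8]
box corner left 252.6 264.4 [-134.2  -36.3   48. ]
rim right far 293.2 264.4 [-203.5   23.1   48.1]
rim left 268.9 256.9 [-174.   -25.9   51.2]
ink 275.8 262.3 [-177.9   -6.3   48.3]
ink far 288.0 255.3 [-214.4   -3.9   47.3]
ink near 263.7 269.7 [-140.8   -6.    50.1]
bed end corner 308.8 275.1 [-233.    50.3   10.3]
bed near hole 194.9 358.3 [78.7 43.1 12.5]
plunger 210.6 276.7 [  2.2   5.5 157.1]
```

The picture shows the tray yawed on the bed, with the ring at (338,433) off the centre line. The tab clipped the side of the guard during the diagonal move and twisted in the pads. I'll lay it down, release, back off, measure its yaw, then regrip along its own axis and straighten it.

```bash
python3 -m inch '-0.2 0 0 0.15 0 0 0; -0.2 0 0 0.13 0 0 0; -0.2 0 0 0 0 0 0'
python3 -m inch '0.7 0 0 0 0 0 0; 0.7 0 0 0 0 0 0; 0.7 0 0 0 0 0 0; 0.7 0 0 -0.5 0 0 0; 0.7 0 0 -1 0 0 0; 0.7 0 0 -1 0 0 0; 0.7 0 0 -1 0 0 0; 0.7 0 0 -1 0 0 0' | head -2
python3 -m inch '0.7 1 -0.5 0 0 0 0; 0.7 1 -0.5 0 0 0 0; 0.7 1 -0.5 0 0 0 0; 0.7 1 -0.5 0 0 0 0; 0.7 1 -0.5 0 0 0 0; 0.7 1 -0.5 0 0 0 0; 0.7 0.5 -0.25 0 0 0 0; 0.7 0 0 0 0 0 0' | head -2
python3 - <<'E'
from h import *
a=grab('top');b=grab('scene')
cv2.imwrite('pics/laid.png',cv2.resize(a['img'][110:215,280:440],None,fx=5,fy=5,interpolation=2))
for n,c in(('top',a),('scene',b)):
    P=cloud(c);F=pf(P)
    m=(F[...,0]<-95)&(F[...,0]>-290)&(abs(F[...,1])<70)&(F[...,2]>34)&(F[...,2]<46)
    r=cv2.minAreaRect(F[m][:,:2].astype(np.float32)); print(n,m.sum(),r,F[m].mean(0).round(1),np.median(F[m],0))
    q=F[m][:,:2]; w=np.linalg.svd(q-q.mean(0),full_matrices=0)[2][0]; print('pca deg',np.degrees(np.arctan(w[1]/w[0])))
E
```

```text
time_s: 15.38
ee_pos: [0.5717, -0.0709, -0.0085]
eef_rot: [3.141, 0.0, 1.259]
force: [-0.7, 0.2, -1.5]
grip_width: 0.0526
grip_force: 37.3
time_s: 16.38
ee_pos: [0.5717, -0.0707, 0.1288]
time_s: 17.38
ee_pos: [0.5387, 0.1452, 0.127]
top 1041 ((-193.7371368408203, -3.7684783935546875), (50.88703155517578, 129.6593780517578), 79.00939178466797) [-193.9   -4.6   39. ] [-193.55889276   -4.78768737   39.02337649]
pca deg -11.068027705168928
scene 1009 ((-194.08877563476562, -3.2989273071289062), (52.76268768310547, 130.96859741210938), 78.93083190917969) [-190.5   -2.4   39.8] [-189.25084439   -1.96626075   39.93230056]
pca deg -11.071509544822241
```

View pics/laid.png

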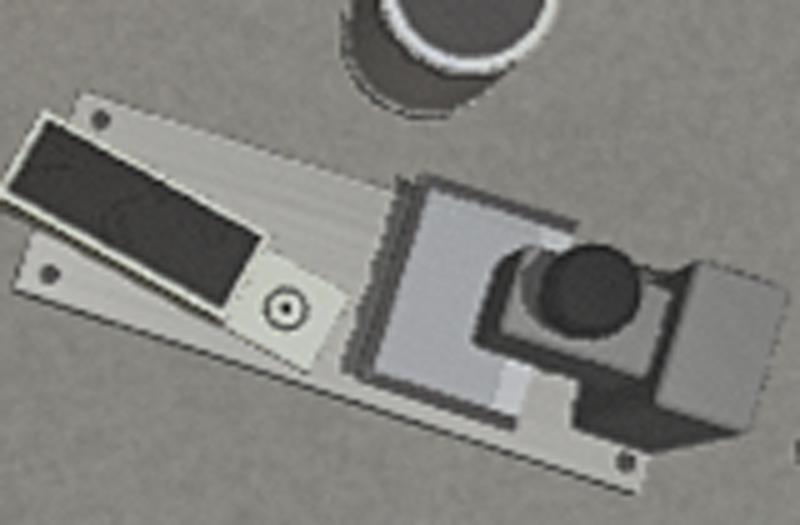

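The tray lies flat in front of the guard, with the ring at (286,308), yawed −11° to the press. Its centre is at press (−194, −4) mm. I'll return with the tool yawed to match.

```bash
python3 -m inch '0.7 -1 0.5 0 0 0 0; 0.7 -1 0.5 0 0 0 0; 0.7 -1 0.5 0 0 0 0; 0.7 -1 0.5 0 0 0 0; 0.7 -1 0.5 0 0 0 0; 0.7 -1 0.5 0 0 0 0; 0.7 -0.5 0.25 0 0 0 0; 0.7 0 0 0 0 0 0.6; 0.7 0 0 0 0 0 0.5; 0.7 0 0 0 0 0 0' | head -3
python3 -c "
from h import *
rel(.5713,-.0704,-.009,61.1)"
```

```text
time_s: 18.73
ee_pos: [0.5716, -0.0709, 0.1265]
eef_rot: [-3.141, 0.0, 1.067]
t 18.73 pos [ 0.5716 -0.0709  0.1265] rpy [-179.99    0.     61.16] width 0.0797 F [ 0.7 -0.9 -0.9]
turn rz 0.006 shift [ 0.009 -0.016  4.518]
```

```bash
python3 -m inch '0.7 0 -0.02 1 0 0 0; 0.7 0 0 1 0 0 0; 0.7 0 0 1 0 0 0; 0.7 0 0 0.9 0 0 0; 0.7 0 0 0.4 0 0 0; 0.7 0 0 0.18 0 0 0; -0.2 0 0 0 0 0 0; -0.2 0 0 0 0 0 0; -0.2 0 0 0 0 0 0; -0.2 0 0 0 0 0 0' 40
python3 -m inch '-0.2 0 0 0 0 0 -0.2; -0.2 0 0 0 0 0 -0.3; -0.2 0 0 0 0 0 -0.3; -0.2 0 0 0 0 0 -0.3; -0.2 0 0 0 0 0 0'
python3 - <<'E'
from h import *
b=grab('scene');F=pf(cloud(b))
m=(F[...,0]<-95)&(F[...,0]>-290)&(F[...,1]>-60)&(F[...,1]<32)&(F[...,2]>38)&(F[...,2]<43)&(F[...,0]>-190)
r=cv2.minAreaRect(F[m][:,:2].astype(np.float32));print(r)
m=(F[...,0]<-75)&(F[...,0]>-125)&(abs(F[...,1])<50)&(F[...,2]>15.5)&(F[...,2]<22)
r=cv2.minAreaRect(F[m][:,:2].astype(np.float32));print('tab',r,F[m].mean(0))
rel(.5713,-.0704,-.009,72.1)
E
```

```text
time_s: 19.98
ee_pos: [0.5715, -0.0705, -0.0073]
eef_rot: [3.141, -0.0, 1.067]
force: [-1.4, -0.3, 3.9]
grip_width: 0.0498
grip_force: 40.0
time_s: 20.6
ee_pos: [0.5715, -0.0705, -0.0073]
eef_rot: [3.141, -0.0, 1.261]
force: [0.2, -0.1, 5.8]
grip_width: 0.0498
grip_force: 40.0
((-159.32183837890625, -0.1065673828125), (61.5190544128418, 50.957427978515625), 1.8140089511871338)
tab ((-107.33119201660156, 0.028116226196289062), (46.67928695678711, 34.70390701293945), 89.1895523071289) [-107.02845056    0.72511697   17.81449917]
t 20.65 pos [ 0.5715 -0.0705 -0.0073] rpy [ 1.7994e+02 -1.0000e-02  7.2250e+01] width 0.0496 F [-0.4  0.7  4.5]
turn rz 0.015 shift [ 0.001 -0.008  0.055]
```

```bash
python3 -m inch '-0.2 0 0 -0.05 0 0 0; -0.2 -0.2 0 0 0 0 0; -0.2 -0.4 0 0 0 0 0; -0.2 -0.4 0 0 0 0 0; -0.2 -0.4 0 0 0 0 0; -0.2 -0.4 0 0 0 0 0; -0.2 -0.4 0 0 0 0 0; -0.2 -0.4 0 0 0 0 0; -0.2 -0.3 0 0 0 0 0; -0.2 0 0 0 0 0 0'
python3 - <<'E'
from h import *
p=ctrl.get_obs()['ee_pos'];print('tcp press',pf(p).round(1))
b=grab('scene');F=pf(cloud(b))
m=(F[...,0]<-60)&(F[...,0]>-200)&(abs(F[...,1])<45)&(F[...,2]>35)&(F[...,2]<45)
print(cv2.minAreaRect(F[m][:,:2].astype(np.float32)))
crop(b,'slid',150,230,310,350,5)
E
```

```text
time_s: 21.9
ee_pos: [0.5443, -0.1538, -0.0064]
eef_rot: [-3.142, -0.0, 1.258]
force: [0.6, 0.7, -1.7]
grip_width: 0.0498
grip_force: 40.0
tcp press [-1.258e+02 -1.000e-01 -6.400e+00]
((-108.49451446533203, 1.2383384704589844), (56.99976348876953, 71.52534484863281), 0.6628962159156799)
```

View pics/slid.png

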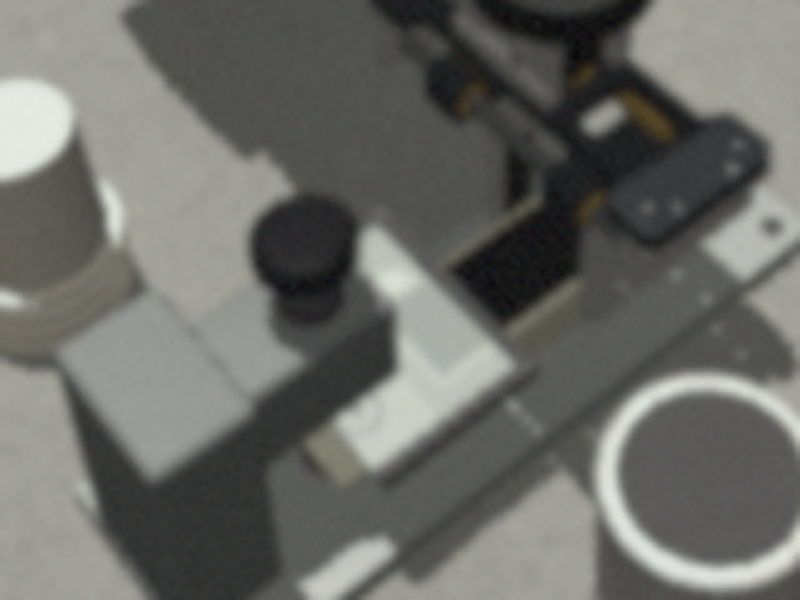

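Seen through the guard, the ring is at about (368,408). The tab's end corners are at (308,437) and (345,487), just past the guard's rear edge, and the fingers are well outside. I'll work out how far is left.

```bash
python3 - <<'E'
from h import *
b=load('scene')
S=lambda u,v,z: pf(cp(b,(150,230),5,u,v,z)).round(1)
print('ring',S(368,408,.018),'end',S(308,437,.018),S(345,487,.018),'box front bottom corner',S(512,347,.012),'plunger top c',S(303,237,.157),'bed corner',S(800,245,.012), 'guard front corner', S(533,372,.064),'guard rear',S(385,480,.064))
g=cv2.cvtColor(b['img'][300:325,212:236],6); cv2.imwrite('pics/ringc.png',cv2.resize(cv2.equalizeHist(g),None,fx=24,fy=24,interpolation=2))
E
```

```text
ring [-20.4   0.4  18. ] end [ 6.6 -4.9 18. ] [ 8.3 23.3 18. ] box front bottom corner [-88.5  14.   12. ] plunger top c [  3.3   4.5 157. ] bed corner [-225.4   59.    12. ] guard front corner [-64.4  55.4  64. ] guard rear [ 9.  54.4 64. ]
```

View pics/ringc.png

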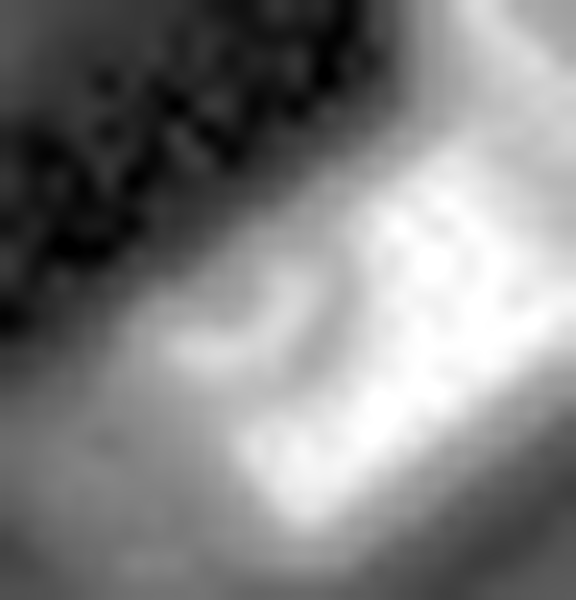

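```bash
python3 - <<'E'
from h import *
c=load('top')
L=lambda u,v,z: cp(c,(280,110),5,u,v,z)[:2]
pts=[L(82,93,.012),L(13,291,.012),L(638,493,.012)]   # press (-240,55),(-240,-55),(90,-55)
ref=np.array([(-.24,.055),(-.24,-.055),(.09,-.055)])
M,_=cv2.estimateAffinePartial2D(np.array(pts)*1.0,ref); 
f=lambda p:(M[:,:2]@p+M[:,2])*1000
print('scale',np.hypot(*M[:,0]),'resid',[(f(p)-r*1000).round(1) for p,r in zip(pts,ref)])
print('tip world',(np.linalg.inv(M[:,:2])@-M[:,2]).round(4))
print('ring fit',f(L(286,308,.018)).round(1),'ring pf',pf([*L(286,308,.018),.018]).round(1),'plunger',f(L(590,291,.157)).round(1))
# guard front corners (z~.064) and column top
print('guard fr',f(L(400,180,.064)).round(1),f(L(345,372,.064)).round(1),'col',f(L(700,262,.13)).round(1),f(L(788,295,.13)).round(1),f(L(737,435,.13)).round(1))
g=np.array([-213.4,0.]);a=np.radians(10.95);R=np.array([[np.cos(a),-np.sin(a)],[np.sin(a),np.cos(a)]])
for p in(f(L(286,308,.018)),pf([*L(286,308,.018),.018])[:2]): print('after turn and slide',(g+R@(p-g)+[87.6,0]).round(1))
E
```

```text
scale 1.0115109569456886 resid [array([ 0.9, -0. ]), array([-0.9, -0.3]), array([0. , 0.3])]
tip world [ 0.5062 -0.2737]
ring fit [-106.4  -21.2] ring pf [-105.1  -20.7   18. ] plunger [-1.5 -1.8]
guard fr [-78.4  46.9] [-76.1 -51.7] col [48.7 33.4] [89.8 31.1] [ 85.5 -36.6]
after turn and slide [-16.7  -0.5]
after turn and slide [-15.5   0.3]
```

```bash
python3 - <<'E'
from h import *
b=load('scene');F=pf(cloud(b))
def box(n,lo,hi):
    m=np.all((F>lo)&(F<hi),-1);q=F[m];r=cv2.minAreaRect(q[:,:2].astype(np.float32));print(n,len(q),np.round(r[0],1),np.round(r[1],1),round(r[2],1),'min',q.min(0).round(1),'max',q.max(0).round(1))
box('plunger',(-35,-35,151),(35,35,165));box('column top',(30,-50,124),(110,50,136));box('guard',(-90,-70,59),(20,70,69))
box('bed front strip',(20,30,5),(120,80,17)); box('tab end',(4,-20,15),(40,40,22)); box('box',(-80,-40,36),(-40,40,44))
E
```

```text
plunger 326 [0.9 1.6] [39.3 38.5] 53.7 min [-18.5 -18.7 151. ] max [ 21.2  21.7 158.8]
column top 868 [68.1  1.6] [45.4 70. ] 0.0 min [ 45.3 -33.4 124. ] max [ 90.8  36.6 132.6]
guard 1004 [-27.7   0.9] [108.3  83.9] 89.3 min [-70.2 -52.8  59. ] max [14.5 54.9 68.9]
bed front strip 499 [55.4 43.7] [70.6 26.3] 0.3 min [20.1 30.5  5.1] max [90.7 57.  16.8]
tab end 35 [10.2 17.3] [41.1 12.7] 75.6 min [ 4.1 -3.2 15.1] max [21.4 35.6 20.3]
box 1 [-79.9  -2.5] [0. 0.] 0.0 min [-79.9  -2.5  42.1] max [-79.9  -2.5  42.1]
```

```bash
python3 -m inch '-0.2 -0.2 0 0 0 0 0; -0.2 -0.25 0 0 0 0 0; -0.2 -0.12 0 0 0 0 0; -0.2 0 0 0 0 0 0; -0.2 0 0 0 0 0 0'
python3 -m inch '0.4 0 0 0 0 0 0; 0.4 0 0 0 0 0 0; 0.4 0 0 0 0 0 0; 0.4 0 0 -0.5 0 0 0; 0.4 0 0 -1 0 0 0; 0.4 0 0 -1 0 0 0; 0.4 0 0 -1 0 0 0; 0.4 0 0 -1 0 0 0; 0.4 0 0 -1 0 0 0; 0.4 0 0 -1 0 0 0' | head -2
python3 -m inch '-1 1 -0.5 0 0 0 0; -1 1 -0.5 0 0 0 0; -1 1 -0.5 0 0 0 0; -1 1 -0.5 0 0 0 0; -1 1 -0.5 0 0 0 0; -1 0 0 0 0 0 0; -1 0 0 0 0 0 0' 10 | head -2
python3 - <<'E'
from h import *
for n in('top','scene'):
    c=grab(n);F=pf(cloud(c))
    for nm,lo,hi in(('box',(-200,-45,35),(-75,45,45)),('plunger',(-35,-35,151),(35,35,165)),('column',(30,-50,122),(110,50,136)),('tab end',(12,-40,14),(40,40,22))):
        m=np.all((F>lo)&(F<hi),-1);q=F[m]
        if len(q)<5: print(n,nm,len(q));continue
        r=cv2.minAreaRect(q[:,:2].astype(np.float32));print(n,nm,len(q),np.round(r[0],1),np.round(r[1],1),round(r[2],1),'x',np.percentile(q[:,0],[0,1,99,100]).round(1),'y',np.percentile(q[:,1],[1,50,99]).round(1))
E
```

```text
time_s: 22.58
ee_pos: [0.5392, -0.1694, -0.0064]
eef_rot: [-3.142, -0.0, 1.259]
force: [-0.5, 0.6, -1.7]
grip_width: 0.0499
grip_force: 40.0
time_s: 23.82
ee_pos: [0.5391, -0.1695, 0.1909]
time_s: 24.7
ee_pos: [0.514, -0.0042, 0.1893]
top box 634 [-114.7   -0.8] [50.3 79.3] 89.7 x [-154.2 -153.5  -75.9  -75.1] y [-25.4  -0.8  23.8]
top plunger 271 [ 0.5 -0.2] [39.6 39.1] 16.9 x [-19.4 -18.3  19.   20.9] y [-18.1   0.2  19.2]
top column 643 [68.6  1.2] [71.  45.5] 89.4 x [45.6 46.1 89.5 91.6] y [-33.6  -0.3  34.4]
top tab end 9 [ 22.3 -19.6] [15.6  3.1] 88.2 x [20.7 20.8 24.  24. ] y [-27.  -19.4 -11.8]
scene box 650 [-117.4   -0.5] [76.1 52.5] 0.4 x [-155.5 -153.8  -81.1  -79.3] y [-25.    1.4  24.7]
scene plunger 321 [1.2 2.2] [39.3 38.1] 8.7 x [-18.6 -16.7  20.4  20.8] y [-15.9   3.4  20.6]
scene column 902 [67.9  1.8] [45.8 70. ] 0.4 x [45.  46.9 90.6 90.8] y [-31.5   5.6  36.2]
scene tab end 91 [22.  16.3] [44.8 20.5] 69.4 x [12.1 12.3 33.4 39.5] y [-4.4  9.2 31.1]
```

The box rear reads −154 to −155.5 mm in the two cameras, against a target of −155. It's centred within 1 mm and square, so the ring is under the tip. Next, over to the plunger with the fingers shut.

```bash
python3 -c "
from h import *
rel(.5057,-.2735,.155,72.1)"
```

```text
t 24.8 pos [ 0.514  -0.0046  0.1889] rpy [179.98   0.    72.09] width 0.0006 F [ 0.4 -0.2  0.3]
turn rz -0.001 shift [-8.615  2.493  1.131]
```

```bash
python3 -m inch '-1 -0.9 0.26 0 0 0 0; -1 -0.97 0.28 0 0 0 0; -1 -0.97 0.28 0 0 0 0; -1 -0.97 0.28 0 0 0 0; -1 -0.97 0.28 0 0 0 0; -1 -0.97 0.28 0 0 0 0; -1 -0.97 0.28 0 0 0 0; -1 -0.97 0.28 0 0 0 0; -1 -0.92 0.27 0 0 0 0; -1 0 0 0 0 0 0' | head -2
python3 -m inch '-1 0 0 0.4 0 0 0; -1 0 0 0.3 0 0 0; -1 0 0 0 0 0 0'
python3 - <<'E'
from h import *
rel(.5057,-.2735,.13,72.1)
b=grab('scene');F=pf(cloud(b))
m=np.all((F>(-14,-18,161))&(F<(14,18,215)),-1);print('tip lowest z',np.sort(F[m][:,2])[:5] if m.any() else None)
E
```

```text
time_s: 26.05
ee_pos: [0.505, -0.2745, 0.1883]
time_s: 26.42
ee_pos: [0.5055, -0.2717, 0.1667]
eef_rot: [-3.14, -0.0, 1.26]
force: [-0.3, -1.3, 0.6]
grip_width: 0.0003
grip_force: 0.0
t 26.43 pos [ 0.5055 -0.2717  0.1667] rpy [-1.7991e+02 -3.0000e-02  7.2180e+01] width 0.0003 F [-0.3 -1.3  0.6]
turn rz 0.008 shift [-0.055  0.025  1.222]
tip lowest z [190.3188359  190.97925692 192.22747301 193.33715532 193.79621712]
```

```bash
python3 -m inch '-1 -0.03 0.02 0.5 0 0 0; -1 -0.02 0 0.4 0 0 0; -1 0 0 0.1 0 0 0; -1 0 0 0 0 0 0' | head -4
python3 -m inch '-1 0 0 0.15 0 0 0; -1 0 0 0.15 0 0 0; -1 0 0 0 0 0 0' | head -4
```

```text
time_s: 26.98
ee_pos: [0.5058, -0.2741, 0.1375]
eef_rot: [-3.141, -0.0, 1.259]
force: [-0.1, -0.0, 0.0]
time_s: 27.35
ee_pos: [0.5062, -0.2743, 0.129]
eef_rot: [3.14, 0.0, 1.259]
force: [-0.0, -0.6, 6.8]
```

```bash
python3 -m inch '-1 0 0 0.15 0 0 0; -1 0 0 0.1 0 0 0; -1 0 0 0 0 0 0' | sed -n '2p;4p'
python3 -m inch '-1 0 0 0.08 0 0 0; -1 0 0 0 0 0 0' | sed -n '2p;4p'
```

```text
ee_pos: [0.5062, -0.2744, 0.1219]
force: [-0.9, 0.1, 10.1]
ee_pos: [0.5063, -0.2744, 0.1203]
force: [-2.8, 2.8, 15.3]
```

```bash
python3 -m inch '-1 0 0 0.05 0 0 0; -1 0 0 0 0 0 0' | sed -n '2p;4p'
```

```text
ee_pos: [0.5064, -0.2745, 0.12]
force: [-7.6, 4.9, 25.2]
```

At the stop: force climbs to 25 N with no further travel. Lifting off and backing away.

```bash
python3 -m inch '-1 0 0 -0.2 0 0 0; -1 0 0 -0.3 0 0 0; -1 0 0 -0.5 0 0 0; -1 0 0 -1 0 0 0; -1 0 0 -1 0 0 0; -1 0 0 0 0 0 0' | sed -n '1,2p;4p'
python3 -m inch '-1 1 -0.5 0 0 0 0; -1 1 -0.5 0 0 0 0; -1 1 -0.5 0 0 0 0; -1 1 -0.5 0 0 0 0; -1 1 -0.5 0 0 0 0; -1 1 -0.5 0 0 0 0; -1 1 -0.5 0 0 0 0; -1 1 -0.5 0 0 0 0; -1 0 0 0 0 0 0' | sed -n '1,2p;4p'
python3 - <<'E'
from h import *
for n in('top','scene'):
    c=grab(n);P=cloud(c);F=pf(P)
    for nm,lo,hi in(('box',(-200,-45,35),(-75,45,45)),('plunger',(-35,-35,140),(35,35,165)),('tin',(-140,80,78),(-10,200,92)),('cups',(0,-210,95),(90,-100,115))):
        m=np.all((F>lo)&(F<hi),-1);q=F[m]
        if len(q)<5: print(n,nm,len(q));continue
        r=cv2.minAreaRect(q[:,:2].astype(np.float32));print(n,nm,len(q),np.round(r[0],1),np.round(r[1],1),round(r[2],1),'x',np.percentile(q[:,0],[0,100]).round(1),'ztop',np.percentile(q[:,2],70).round(1))
E
```

```text
time_s: 28.98
ee_pos: [0.5065, -0.2744, 0.2096]
force: [-0.0, 0.1, 0.1]
time_s: 30.1
ee_pos: [0.4646, -0.0075, 0.2065]
force: [-0.5, -0.7, -0.3]
top box 473 [-106.5   -0.9] [62.4 50.3] 0.6 x [-137.9  -75.2] ztop 39.8
top plunger 308 [ 0.5 -0.1] [39.2 39.3] 16.2 x [-19.6  20.8] ztop 155.8
top tin 1032 [-77.9 141.2] [86.5 84.4] 64.1 x [-120.3  -34.6] ztop 84.9
top cups 523 [  45.9 -155.7] [53.9 53.3] 18.6 x [18.6 73. ] ztop 108.8
scene box 643 [-117.2   -0.6] [75.  50.9] 0.1 x [-154.7  -79.7] ztop 40.6
scene plunger 384 [1.6 2.5] [38.7 39.9] 25.4 x [-18.6  21.8] ztop 156.4
scene tin 1658 [-77.3 141. ] [86.7 85.3] 40.4 x [-121.1  -34.1] ztop 85.2
scene cups 531 [  46.2 -154.5] [55.1 54.6] 41.6 x [20.  74.6] ztop 109.7
```

```bash
python3 -c "
from station import ticket
print(ticket.hand_in())"
```

```text
the job is handed in; nothing more can be done
None
```

Handed in at about 30 s: the tray lies on the bed with the ring under the punch tip (within about 1 mm along and across the bed by both cameras), the plunger was pressed once to its stop and is back up, and the tin and cups have not moved (the other trays were not re-measured). Along the way the first grasp missed above the tray, the tab clipped the guard during the carry, so I laid the tray down and straightened it, and I viewed 12 pictures, two over the limit of 10.

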